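Take the glazed lid out of the drying cabinet and put it on its jar

TASK

Slide the cabinet's clear sash open, lift the blue jar lid up and off the forked hook it hangs on, and seat it gently on the blue jar. Then slide the sash shut again so that no dust gets at the other ware; leave the white jar, the bottle, the cup, the tub and the yellow stand where they are.

Things in the scene. Friction and masses are not known exactly. Their poses are not given: they have to be found in the camera images.
- cabinet: Plywood drying cabinet fixed on the bench, 220 (x) x 384 (y) x 220 mm high, 12 mm side walls, clear back wall, 20 mm floor. Origin: centre of its underside; its x points to its back, z up. Its +y half is the bay with the hook, 180 mm wide, open in front and on top once the sash is away; its -y half lies behind fixed clear panes. Nothing of it is higher than 220 mm but the sash.
- sash (a joint): Slide of the clear L-shaped sash (top pane and front pane with yellow edges, 180 mm wide), in m: 0 = shut over the hook's bay (y 0 to 180 mm in the cabinet frame), grows as it slides along the cabinet's -y, 0.17 = fully open over the fixed panes. About 2 N of friction; it stays where it is left.
- fin (a point): Centre of the upright orange fin on the sash's top pane, by which the sash is pushed either way along y: 70 (x) x 14 (y) x 46 mm high. The pane's upper surface is 23 mm below this point, at 229 mm height; the fin's top is 23 mm above it. It moves with the sash.
- hook (a point): Where the lid's axis hangs: midway between the two prongs of the steel fork, level with their upper side (150 mm high). The prongs, 8 mm thick, 26 mm apart (centres, along cabinet y), come from the back wall and end 34 mm in front (-x) of this point, turned up by 8 mm there. The lid must rise over 8 mm, at most 24 mm (its disc then meets the prongs from below), and come out along cabinet -x.
- lid: Blue glazed jar lid, about 250 g, hanging upright by its knob from the fork. Origin: centre of its underside; z is its axis, up. From below: plug 72 mm diameter, z 0 to 10 mm, with a chamfered edge; disc 96 mm diameter, z 10 to 18; neck 14 mm diameter, z 18 to 50; knob 36 mm diameter, z 50 to 78. The knob's underside rests on the prongs.
- blue_jar: Blue open jar, loose, about 700 g, outside diameter 92 mm, 110 mm high, mouth 78 mm wide (wall 7 mm). Origin: centre of its underside, z up. The lid's plug goes in the mouth and its disc rests on the rim.
- blue_jar_rim (a point): Centre of the blue jar's mouth, at rim height, 110 mm above its underside.
- white_jar: White jar of the same size and shape as the blue one, to be left alone. Origin: centre of its underside.
- glaze_bottle: Green glass bottle, 64 mm diameter, 170 mm high; leave alone. Origin: centre of its underside.
- clay_cup: Terracotta cup, 72 mm diameter, 75 mm high; leave alone. Origin: centre of its underside.
- slip_jar: White tub with a red cap, 70 mm diameter, 90 mm high; leave alone. Origin: centre of its underside.
- spool: Yellow turned stand, 64 mm diameter, 60 mm high; leave alone. Origin: centre of its underside.

How it is judged:
By the outcome, as a careful person would: the job done as asked, in the order asked, and still so for the second after the job is handed in, with the robot touching nothing.
It also fails if it takes over 67 s, if anything falls off the work surface, if the arm or the gripper's body presses on something with over 40 N, if the wrist force passes 120 N, or if a joint passes its speed limit or range.

ROBOT

A 6-joint arm with a two-finger parallel gripper is mounted at the origin on the work surface. World frame = base frame: x ahead of the robot, y to its left, z up, the work surface at z = 0. Lengths are in m, angles in rad, forces in N, time in s.
With the tool pointing down it reaches from about 0.35 to 0.85 m from the base axis. Payload 8.1 kg.
Tool frame: the origin (TCP) lies at the very end of the fingers, on their centre line; the grasp point (between the pads) lies robot.hold_point_z behind it (robot.hold_point_z is the distance from the TCP to the grasp point, in m); z points along the fingers, y is the direction in which the jaws open and shut (so a half turn about z gives the same grasp; the last joint's range is limited). The gripper opens to 93 mm and grips with 3 to 60 N. Pads are 15 mm wide; open, the fingers measure 128 mm over their backs; the gripper's body (75 mm by 188 mm) begins 65 mm behind the grasp point.
Start: joints at [-1.234, 0.13, 1.488, -0, 1.523, -0.085], TCP at [0.246, -0.547, 0.219] pointing down, gripper open.
Joint ranges: [-2.96, 2.96], [-0.89, 2.26], [0.02, 2.5], [-1.34, 4.48], [0, 2.73], [-2.66, 2.66]. Speed limits (rad/s): [2.39, 2.39, 2.79, 3.14, 3.14, 3.14].

INTERFACE

Orientations are given as a rotation vector (axis times angle).
In Python, from plant import robot, cams gives the robot as it stands. The module is installed in compiled form; this text tells all that it offers.
- The arm moves only by the tool step_arm, never from a script. Its argument "deltas" is a list of rows, each an object with "offset": the shift along the tool's x, y, z in cm, a list of three; "roll": the turn about the tool's z in rad. In form: [{"offset": [x, y, z], "roll": roll}, ...]. A call has 1 to 12 rows; each row shifts and turns the commanded pose from where the row before left it, along the tool's axes as they then stand; what a row does not reach is not made up. A row lasts 1/8 s, in which the tool goes at most 62.5 mm and 10.7 degrees, less where a joint would pass 70% of its speed; a pose out of reach is approached as far as the arm can. A call with a gripper value outside its range is refused whole. "fingers" is the finger opening in cm, from 0 to 9.3, set as the call begins (left out, the last holds). The fingers move at their own pace and stop on an object; "grip_force" is the grip in N (left out, the last holds). Time passes only in rows, so rows that do not move let the fingers close. It gives the time, the measured TCP pose, the force and the opening at its end, in the units of the state.
- robot.read_state(): the state, without advancing time (a new reading comes with each control period).
- cams.read_camera(name): name is "scene" or "side" or "wrist"; returns a dict with "pixels" (480x640x3 uint8, red, green, blue), "fx", "fy", "cx", "cy" (pixels), "k1" (the pictures are not rectified: a ray, as slopes to the right and down, at radius r is drawn at 1 + k1 r^2 times it, then the intrinsics apply), "extrinsics" (4x4, takes a point from world to camera coordinates). Camera axes: x right, y down, z forward; pixel columns grow to the right and rows downward; lengths in m; the calibration is good to about 2 mm. A picture is of the moment at which its call begins. There is no depth.
- robot.close_job(): hands the job in, once; it reports no verdict.
Trained networks look in a picture, given as the dict that the camera call returned (one of the last four; its "shot" number tells which), for a name from the list of things; names that differ only in an ending like _2 or _b are one class to them, and where a whole thing is asked for, a point or a joint stands for the part that bears it (a point fixed in the world has none). Each returns a list of dicts, best first, with "score" (0 to 1); they miss things now and then, are a little off and sometimes report something else, mostly with a low value. They report only what shows in the picture. A call takes as long as a camera call.
- cams.boxes_of(picture, thing): "xy" ([column, row] in pixels, amid what is visible of it).
- cams.silhouettes(picture, thing): "mask" (480x640 bool, what is visible of it) and "xy" ([column, row] in pixels, amid what is visible of it).
- cams.pinpoint(picture, thing): "xy" ([column, row] in pixels: a listed point, or the origin of a listed thing).
The state is a dict: "t": time; "q": joint angles; "dq": joint speeds; "joint_torque": joint torques, N m; "tool_pos": TCP position; "orientation": TCP orientation; "force": force on the tool from outside, world axes, zero at the start; "wrist_torque": the same for the moment, N m; "opening": finger opening in m.
Only numpy, scipy, OpenCV 4.12 (cv2) and the standard library are available. Lean on these libraries where they do the work, as an engineer would, in place of code of your own. Each camera call takes 0.05 s, during which the arm holds its last target. There are 200 camera calls.

## Working session

There is one attempt and no reset: what is moved stays moved. The work goes in short steps, Python scripts to look and compute and a tool call to move; the robot and the scene stay as the last step left them, time stands still between calls to the robot, and variables do not carry over. Pictures are saved under pics/ and viewed, about 8 in all and at most 12, crops included, and the job is handed in when it is done.

Besides the shell and the picture viewer there is one more tool, called after "Request:" in YAML: its name, and indented under it one key for each argument. step_arm: Moves the arm, as the interface text tells. Its arguments: {"type":"object","properties":{"deltas":{"type":"array"},"fingers":{"type":"number"},"grip_force":{"type":"number"}},"required":["deltas"]}

```bash
mkdir -p pics; cat > h.py <<'E'
import numpy as np, cv2
from scipy.optimize import least_squares
from scipy.spatial.transform import Rotation as R
from plant import robot, cams
def ray(c,xy):
    # undistort: find slope
    d=np.array([(xy[0]-c['cx'])/c['fx'],(xy[1]-c['cy'])/c['fy']]);u=d.copy()
    for _ in range(30): u=d/(1+c['k1']*(u@u))
    E=np.array(c['extrinsics']);Rm=E[:3,:3];o=-Rm.T@E[:3,3]
    v=Rm.T@np.array([u[0],u[1],1]);return o,v/np.linalg.norm(v)
def proj(c,p):
    E=np.array(c['extrinsics']);q=E[:3,:3]@np.asarray(p)+E[:3,3];u=q[:2]/q[2]
    u=u*(1+c['k1']*(u@u));return np.array([c['fx']*u[0]+c['cx'],c['fy']*u[1]+c['cy']])
def tri(rs):
    A=sum(np.eye(3)-np.outer(v,v) for o,v in rs);b=sum((np.eye(3)-np.outer(v,v))@o for o,v in rs)
    p=np.linalg.solve(A,b);return p,[np.linalg.norm(np.cross(p-o,v)) for o,v in rs]
def onz(c,xy,z):
    o,v=ray(c,xy);return o+v*(z-o[2])/v[2]
def save(c,n): cv2.imwrite('pics/'+n,c['pixels'][:,:,::-1])
E
python3 - <<'E'
from h import *
s=robot.read_state();print(s['tool_pos'],s['orientation'],s['opening'],robot.hold_point_z,s['t'])
C={n:cams.read_camera(n) for n in('scene','side','wrist')}
for n,c in C.items():
    save(c,n+'0.png');E=np.array(c['extrinsics']);print(n,(-E[:3,:3].T@E[:3,3]).round(3),c['fx'],c['k1'])
for t in['cabinet','fin','hook','lid','blue_jar','blue_jar_rim','white_jar','glaze_bottle','clay_cup','slip_jar','spool']:
    rs=[]
    for n,c in C.items():
        r=cams.pinpoint(c,t)
        for k in r[:2]: print(t,n,np.round(k['xy'],1),round(k['score'],2))
        if r and n!='wrist' and r[0]['score']>.3: rs.append(ray(c,r[0]['xy']))
    if len(rs)>1: p,e=tri(rs);print('  ->',p.round(4),np.round(e,4))
i=np.hstack([C[n]['pixels'] for n in('scene','side')])[:,:,::-1]
E
```

```text
[ 0.2454661  -0.54687589  0.21760824] [-3.07021269e+00 -6.57310457e-01  3.62112545e-04] 0.09265200317837835 0.0188 0.0
scene [ 0.923 -0.55   1.321] 491.7787493263245 -0.10042080880058477
side [0.772 0.226 1.394] 499.31645444932127 0.014431483735561359
wrist [ 0.317 -0.515  0.385] 379.55907312964007 0.006114032608949681
fin scene [300.6 259.2] 0.83
fin side [301.  209.2] 0.59
  -> [ 0.5365 -0.1595  0.252 ] [0.0024 0.0024]
hook side [303.8 245.8] 0.47
hook side [355.6 393.7] 0.45
lid side [304.2 246.6] 0.45
blue_jar side [409.3 306.6] 0.79
blue_jar_rim scene [357.2 188.3] 0.87
blue_jar_rim side [417.5 298.5] 0.86
  -> [0.4453 0.1831 0.1093] [0.0077 0.0077]
white_jar scene [404.7 195. ] 0.92
white_jar side [420.  379.4] 0.65
  -> [ 0.5494  0.3375 -0.005 ] [0.0073 0.0073]
glaze_bottle scene [412.7 277.8] 0.81
glaze_bottle side [309.6 357.9] 0.76
glaze_bottle side [303.9 247. ] 0.74
  -> [0.7426 0.1025 0.0134] [0.0014 0.0014]
clay_cup scene [197.5 284.1] 0.83
clay_cup scene [355.8 189.1] 0.32
clay_cup side [330.3 147. ] 0.96
clay_cup wrist [116.2  83.9] 0.61
  -> [ 0.2874 -0.3346  0.0228] [0.0011 0.0011]
slip_jar scene [217.1 396.1] 0.91
slip_jar side [230.4 160. ] 0.71
slip_jar wrist [118.1  81.2] 0.17
  -> [ 0.547  -0.5175 -0.0097] [0.0082 0.0082]
spool side [357.3 397.1] 0.82
```

View pics/scene0.png

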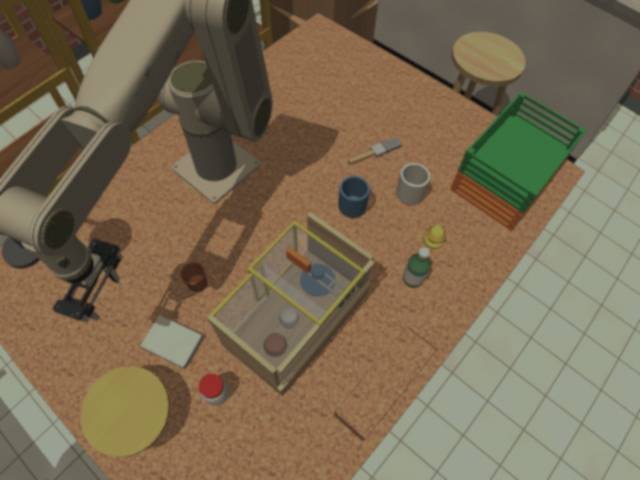

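View pics/side0.png

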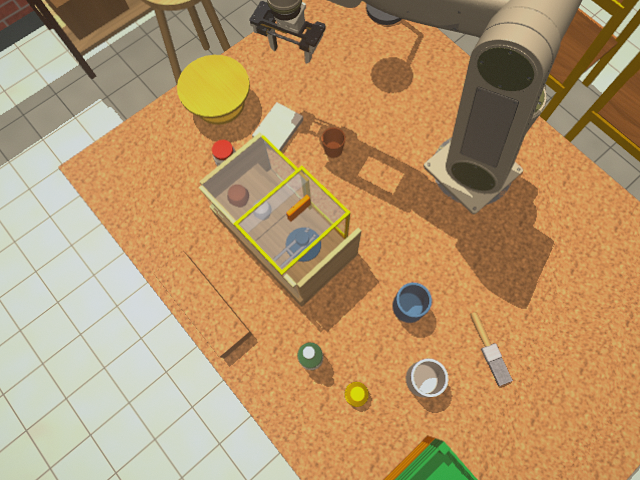

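Scene shows the cabinet at about (295,295), with fin at (298,259), lid at (318,280) and blue jar at (355,195). Side shows the cabinet at (280,215), fin (298,208), lid (303,245) and blue jar (412,302). The sash looks shut, or nearly so. I'll zoom in to get the cabinet corners.

```bash
python3 - <<'E'
import cv2,numpy as np
a=cv2.imread('pics/scene0.png')[205:390,200:385];b=cv2.imread('pics/side0.png')[125:310,190:375]
f=lambda i:cv2.resize(i,(400,400),interpolation=cv2.INTER_CUBIC)
cv2.imwrite('pics/z.png',np.hstack([f(a),f(b)]))
E
```

```text
(no output)
```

View pics/z.png

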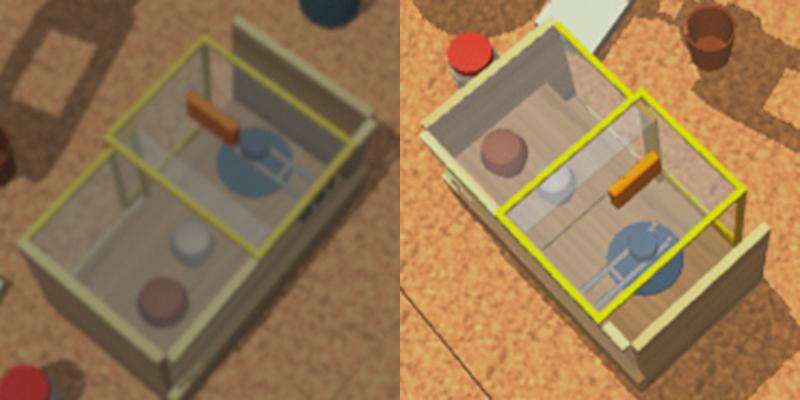

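```bash
cat >> h.py <<'E'
def cab(p,l):
    c,s=np.cos(p[2]),np.sin(p[2]);return np.array([p[0]+c*l[0]-s*l[1],p[1]+s*l[0]+c*l[1],l[2]])
E
python3 - <<'E'
from h import *
C={n:cams.read_camera(n) for n in('scene','side')}
k=185/400
W={'scene':[(236,20),(374,117),(22,243),(166,362)],'side':[(368,230),(233,347),(155,22),(25,135)]}
S={'scene':[(205,40),(355,140),(108,137),(262,252)],'side':[(343,190),(200,318),(240,93),(100,213)]}
of={'scene':np.array([200,205]),'side':np.array([190,125])}
L=[(-.11,.192,.22),(.11,.192,.22),(-.11,-.192,.22),(.11,-.192,.22)]
f=lambda p:np.concatenate([proj(C[n],cab(p,l))-(of[n]+k*np.array(w)) for n in C for l,w in zip(L,W[n])])
r=least_squares(f,[.5365,-.16,0]);print(r.x,r.fun.reshape(-1,2).round(1).tolist())
p=r.x
def loc(w):
    d=w-np.array([p[0],p[1],0]);c,s=np.cos(p[2]),np.sin(p[2]);return np.array([c*d[0]+s*d[1],-s*d[0]+c*d[1],d[2]])
for a,b in zip(S['scene'],S['side']):
    q,e=tri([ray(C['scene'],of['scene']+k*np.array(a)),ray(C['side'],of['side']+k*np.array(b))]);print('sash',loc(q).round(4),np.round(e,4))
def P(t,what=0):
    out=[]
    for n in C:
        g=cams.pinpoint(C[n],t); 
        for z in g[:2]: print(t,n,np.round(z['xy'],1),round(z['score'],2))
        if g: out.append(ray(C[n],g[0]['xy']))
    if len(out)==2:
        q,e=tri(out);print('  ',q.round(4),np.round(e,4),'cab',loc(q).round(4))
for t in['fin','hook','blue_jar_rim','lid']:P(t)
for t,z in[('blue_jar',.08),('white_jar',.08),('spool',.05),('glaze_bottle',.1),('clay_cup',.05),('slip_jar',.06)]:
    for n in C:
        g=cams.silhouettes(C[n],t)
        if g:
            m=g[0]['mask'];ys,xs=np.nonzero(m);print(t,n,round(g[0]['score'],2),onz(C[n],g[0]['xy'],z).round(3),xs.min(),xs.max(),ys.min(),ys.max())
E
```

```text
[ 0.56600391 -0.21257618  0.04646145] [[-0.0, -3.4], [3.6, -1.9], [-3.2, -0.6], [0.2, 2.7], [3.1, -1.2], [0.5, 5.1], [-0.6, -3.1], [-4.7, -2.8]]
sash [-0.1133  0.1355  0.2254] [0.0013 0.0013]
sash [0.1091 0.1363 0.2366] [0.0008 0.0008]
sash [-0.1115 -0.0361  0.2321] [0.0004 0.0004]
sash [ 0.1093 -0.0345  0.2351] [0.0017 0.0017]
fin scene [298.5 259.7] 0.79
fin side [299. 208.] 0.82
   [ 0.5367 -0.1647  0.2548] [0.0004 0.0004] cab [-0.027   0.0492  0.2548]
hook scene [432.2 239.6] 0.73
hook side [408.  305.6] 0.35
   [0.6147 0.1692 0.1918] [0.1237 0.1237] cab [0.0663 0.3791 0.1918]
blue_jar_rim side [417.3 298.6] 0.83
lid side [304.5 244.7] 0.75
blue_jar scene 0.85 [0.452 0.168 0.08 ] 338 369 176 217
blue_jar side 0.8 [0.45  0.175 0.08 ] 391 430 283 321
white_jar scene 0.64 [0.557 0.321 0.08 ] 396 429 163 206
white_jar side 0.62 [0.555 0.343 0.08 ] 405 448 359 397
spool scene 0.75 [0.716 0.239 0.05 ] 424 444 226 248
spool side 0.67 [0.71  0.252 0.05 ] 345 367 381 406
glaze_bottle scene 0.69 [0.751 0.09  0.1  ] 403 429 247 287
glaze_bottle side 0.91 [0.739 0.103 0.1  ] 297 321 343 369
clay_cup scene 0.68 [ 0.272 -0.323  0.05 ] 180 208 261 292
clay_cup side 0.77 [ 0.281 -0.332  0.05 ] 320 345 127 158
slip_jar scene 0.95 [ 0.552 -0.512  0.06 ] 199 228 373 405
slip_jar side 0.81 [ 0.541 -0.53   0.06 ] 212 234 140 165
```

Request:
step_arm:
  deltas:
    - {"offset":[0,0,-4],"roll":0.125}
    - {"offset":[0,0,-4],"roll":0.125}
    - {"offset":[0,0,-4],"roll":0.125}
    - {"offset":[2.6,-4.2,0],"roll":0}
    - {"offset":[2.6,-4.2,0],"roll":0}
    - {"offset":[2.6,-4.2,0],"roll":0}
    - {"offset":[2.6,-4.2,0],"roll":0}
    - {"offset":[2.6,-4.2,0],"roll":0}
    - {"offset":[2.6,-4.2,0],"roll":0}
    - {"offset":[2.6,-4.2,0],"roll":0}
    - {"offset":[2.6,-4.2,0],"roll":0}
    - {"offset":[2.6,-4.2,0],"roll":0}

```text
t: 4.4
tool_pos: [0.4623, -0.1574, 0.3389]
orientation: [3.14, 0.073, 0.001]
force: [-0.2, -0.1, -0.5]
opening: 0.093
```

```bash
cat >> h.py <<'E'
def yaw(s):
    x=R.from_rotvec(s['orientation']).as_matrix()[:,0];return np.arctan2(x[1],x[0])
def to(s,tgt):
    M=R.from_rotvec(s['orientation']).as_matrix();return (M.T@(np.asarray(tgt)-s['tool_pos'])*100).round(2)
E
python3 - <<'E'
from h import *
s=robot.read_state();print(s['tool_pos'].round(4) if hasattr(s['tool_pos'],'round') else s['tool_pos'],s['orientation'],yaw(s),s['t'],s['q'])
c=cams.read_camera('wrist');save(c,'w1.png')
for t in['fin','hook','lid','cabinet']:
    for k in cams.pinpoint(c,t)[:2]: print(t,np.round(k['xy'],1),round(k['score'],2), onz(c,k['xy'],{'fin':.252,'hook':.15,'lid':.1,'cabinet':0}[t]).round(4))
E
```

```text
[ 0.4623 -0.1574  0.3389] [3.14039900e+00 7.33341571e-02 9.55964473e-04] 0.04669533858342699 4.4 [-4.33157609e-01 -1.91509536e-01  1.58694520e+00 -3.50648960e-05
  1.74546194e+00  1.09093738e+00]
fin [333.4 131.9] 0.89 [ 0.5382 -0.1669  0.252 ]
lid [331.9 132.4] 0.25 [ 0.536  -0.1731  0.1   ]
```

View pics/w1.png

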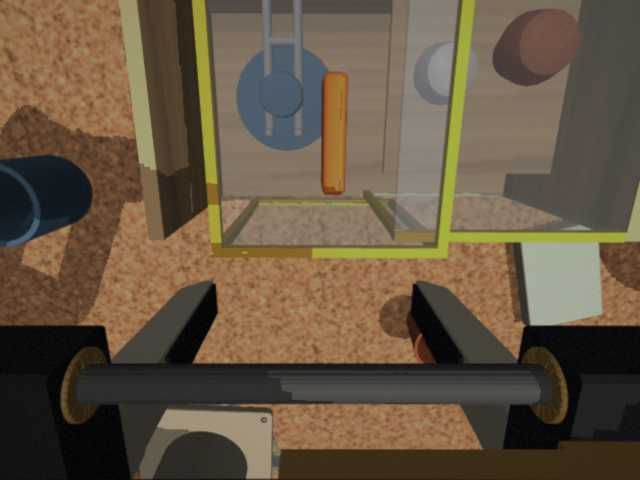

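Wrist view: fin at (334,132), knob at (281,94), prong tips at (268,133) and (298,133). The sash front edge is level at row 250, so the tool is aligned with the cabinet. The sash is about 4 cm open already. I'll straddle the fin next.

Request:
step_arm:
  deltas:
    - {"offset":[3.75,0.65,0],"roll":0}
    - {"offset":[3.75,0.65,0],"roll":0}
    - {"offset":[0,0,2.5],"roll":0}
    - {"offset":[0,0,2.5],"roll":0}
    - {"offset":[0,0,2.5],"roll":0}
    - {"offset":[0,0,1.5],"roll":0}
    - {"offset":[0,0,0.7],"roll":0}

```text
t: 5.52
tool_pos: [0.5366, -0.1692, 0.2409]
orientation: [-3.141, -0.071, 0.001]
force: [-0.5, -0.1, 0.5]
opening: 0.093
```

Request:
step_arm:
  deltas:
    - {"offset":[0,0,0],"roll":0}
    - {"offset":[0,0,0],"roll":0}
    - {"offset":[0,0,0],"roll":0}
    - {"offset":[0,0,0],"roll":0}
    - {"offset":[0,0,0],"roll":0}
    - {"offset":[0,0,0],"roll":0}
  fingers: 0.5
  grip_force: 5

```text
t: 6.28
tool_pos: [0.5373, -0.1683, 0.2417]
orientation: [-3.141, -0.074, -0.0]
force: [0.2, -0.6, 0.0]
opening: 0.0373
```

Request:
step_arm:
  deltas:
    - {"offset":[0,0,0],"roll":0}
    - {"offset":[0,0,0],"roll":0}
    - {"offset":[0,0,0],"roll":0}
    - {"offset":[0,0,0],"roll":0}

```text
t: 6.78
tool_pos: [0.5372, -0.1681, 0.2416]
orientation: [-3.14, -0.074, 0.0]
force: [-1.0, 1.6, 0.3]
opening: 0.0142
```

Request:
step_arm:
  deltas:
    - {"offset":[0,0.7,0],"roll":0}
    - {"offset":[0,1.5,0],"roll":0}
    - {"offset":[0,1.8,0],"roll":0}
    - {"offset":[0,1.8,0],"roll":0}
    - {"offset":[0,1.8,0],"roll":0}
    - {"offset":[0,1.8,0],"roll":0}
    - {"offset":[0,1.5,0],"roll":0}
    - {"offset":[0,0.9,0],"roll":0}
    - {"offset":[0,0.5,0],"roll":0}
    - {"offset":[0,0,0],"roll":0}

```text
t: 8.02
tool_pos: [0.5427, -0.2923, 0.2416]
orientation: [3.139, 0.072, -0.001]
force: [-4.9, -2.1, 1.0]
opening: 0.0139
```

Request:
step_arm:
  deltas:
    - {"offset":[0,0.3,0],"roll":0}
    - {"offset":[0,0.2,0],"roll":0}
    - {"offset":[0,0,0],"roll":0}

```text
t: 8.4
tool_pos: [0.5429, -0.2962, 0.2416]
orientation: [3.14, 0.074, -0.001]
force: [-5.6, -0.1, 1.5]
opening: 0.014
```

Request:
step_arm:
  deltas:
    - {"offset":[0,0,0],"roll":0}
    - {"offset":[0,0,0],"roll":0}
    - {"offset":[0,0,0],"roll":0}
    - {"offset":[0,0,-2],"roll":0}
    - {"offset":[0,0,-4],"roll":0}
    - {"offset":[0,0,-4],"roll":0}
    - {"offset":[-1.9,-3.6,0],"roll":0}
    - {"offset":[-1.9,-3.6,0],"roll":0}
    - {"offset":[-1.9,-3.6,0],"roll":0}
    - {"offset":[-1.9,-3.6,0],"roll":0}
    - {"offset":[-1.9,-3.6,0],"roll":0}
    - {"offset":[0,0,0],"roll":0}
  fingers: 9.3

```text
t: 9.9
tool_pos: [0.4396, -0.1193, 0.3442]
orientation: [3.139, 0.077, 0.006]
force: [-1.1, 0.1, -0.5]
opening: 0.0928
```

```bash
python3 - <<'E'
from h import *
s=robot.read_state();print(np.round(s['tool_pos'],4),yaw(s),s['t'])
c=cams.read_camera('wrist');save(c,'w2.png')
E=np.array(c['extrinsics']);print((-E[:3,:3].T@E[:3,3]).round(3),E.tolist())
for t,z in[('fin',.252),('hook',.15),('lid',.1)]:
    for k in cams.pinpoint(c,t)[:2]: print(t,np.round(k['xy'],1),round(k['score'],2), onz(c,k['xy'],z).round(4))
for k in cams.silhouettes(c,'lid')[:1]:
    m=k['mask'];ys,xs=np.nonzero(m);print(k['score'],xs.min(),xs.max(),ys.min(),ys.max())
import pickle;pickle.dump({k:c[k] for k in c},open('w2.pkl','wb'))
E
```

```text
[ 0.4396 -0.1193  0.3442] 0.04909691491815259 9.9
[ 0.518 -0.116  0.511] [[0.048140751938238316, -0.9988397801578478, 0.0012496307630742982, -0.14109447345966372], [-0.9590893683436098, -0.045875409795871076, 0.27936182685957156, 0.34833919949468], [-0.2789803784015594, -0.01464719598707936, -0.9601850905511078, 0.6338520607273223], [0.0, 0.0, 0.0, 1.0]]
fin [597.5 102. ] 0.59 [ 0.5421 -0.2974  0.252 ]
lid [327.8  77.9] 0.89 [ 0.5664 -0.1279  0.1   ]
lid [447.1 302. ] 0.19 [ 0.327  -0.2837  0.1   ]
0.63 277 376 22 129
```

View pics/w2.png

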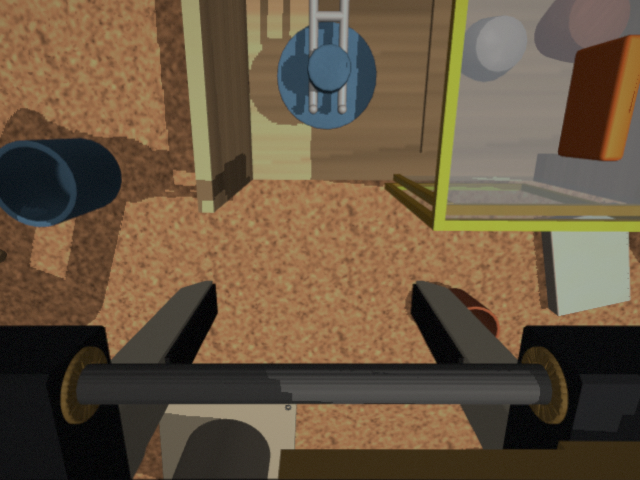

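```bash
python3 - <<'E'
from h import *
import pickle;c=pickle.load(open('w2.pkl','rb'))
i=c['pixels'][0:140,260:400,::-1];cv2.imwrite('pics/z2.png',cv2.resize(i,(800,800))[:600])
print('knob',onz(c,(328.5,66),.178).round(4),'disc',onz(c,(327,76),.118).round(4),'tips',onz(c,(314,110),.154).round(4),onz(c,(343,110),.154).round(4))
d=np.subtract(onz(c,(314,110),.15),onz(c,(316,0),.15));print('prong dir',d[:2],np.arctan2(-d[1],-d[0]))
d=np.subtract(onz(c,(343,110),.15),onz(c,(343,0),.15));print('prong dir',np.arctan2(-d[1],-d[0]))
E
```

```text
knob [ 0.5661 -0.1256  0.178 ] disc [ 0.5659 -0.1265  0.118 ] tips [ 0.5329 -0.1156  0.154 ] [ 0.5342 -0.1414  0.154 ]
prong dir [-0.08711561 -0.00253662] 0.029109662141971367
prong dir 0.07011909230503323
```

View pics/z2.png

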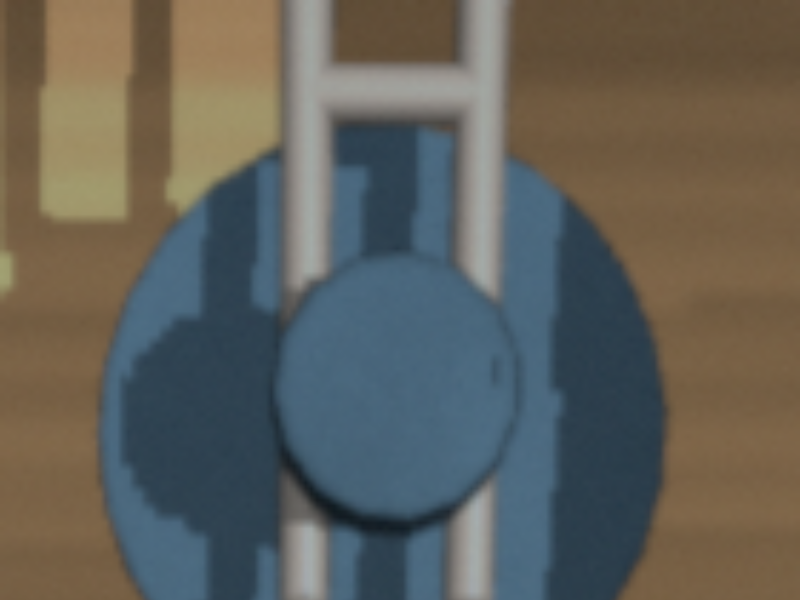

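Request:
step_arm:
  deltas:
    - {"offset":[4.2,0.43,0],"roll":0}
    - {"offset":[4.2,0.43,0],"roll":0}
    - {"offset":[4.2,0.43,0],"roll":0}
    - {"offset":[0,0,0],"roll":0}
    - {"offset":[0,0,3],"roll":0}
    - {"offset":[0,0,3],"roll":0}
    - {"offset":[0,0,3],"roll":0}
    - {"offset":[0,0,2],"roll":0}
    - {"offset":[0,0,0],"roll":0}

```text
t: 11.28
tool_pos: [0.5652, -0.1279, 0.23]
orientation: [-3.14, -0.073, 0.005]
force: [-0.5, -0.1, 0.9]
opening: 0.0932
```

```bash
python3 - <<'E'
from h import *
s=robot.read_state();print(np.round(s['tool_pos'],4),yaw(s),s['t'],s['force'],to(s,[.566,-.1262,.155]))
E
```

```text
[ 0.5652 -0.1279  0.23  ] 0.04621718445673254 11.275 [-0.45953771 -0.10136374  0.86320224] [ 0.11 -0.16  7.5 ]
```

Request:
step_arm:
  deltas:
    - {"offset":[0.1,-0.15,2],"roll":0}
    - {"offset":[0,0,2],"roll":0}
    - {"offset":[0,0,1.5],"roll":0}
    - {"offset":[0,0,1.2],"roll":0}
    - {"offset":[0,0,0.7],"roll":0}
    - {"offset":[0,0,0],"roll":0}

```text
t: 12.02
tool_pos: [0.5671, -0.1262, 0.1571]
orientation: [-3.14, -0.073, 0.001]
force: [-0.8, -0.0, -0.5]
opening: 0.093
```

```bash
python3 - <<'E'
from h import *
s=robot.read_state();print(np.round(s['tool_pos'],4),yaw(s),s['t'],s['force'],to(s,[.566,-.1262,.155]))
c=cams.read_camera('wrist');save(c,'w3.png')
E
```

```text
[ 0.5671 -0.1262  0.1571] 0.04678678085528824 12.025 [-0.75910039 -0.00176272 -0.48553229] [-0.11 -0.01  0.21]
```

View pics/w3.png

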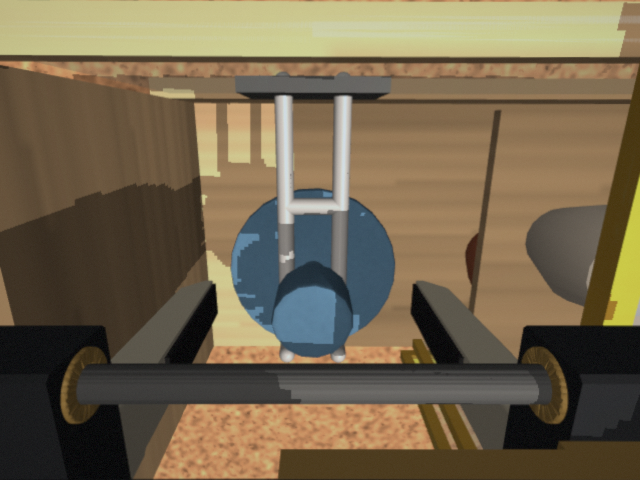

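Wrist view: knob at (313,318) between the fingertips at (215,285) and (415,285), so it is centred. Closing on it.

Request:
step_arm:
  deltas:
    - {"offset":[0,0,0.1],"roll":0}
    - {"offset":[0,0,0],"roll":0}
    - {"offset":[0,0,0],"roll":0}
    - {"offset":[0,0,0],"roll":0}
    - {"offset":[0,0,0],"roll":0}
    - {"offset":[0,0,0],"roll":0}
    - {"offset":[0,0,0],"roll":0}
    - {"offset":[0,0,0],"roll":0}
    - {"offset":[0,0,0],"roll":0}
  fingers: 2
  grip_force: 20

```text
t: 13.2
tool_pos: [0.5673, -0.1263, 0.1566]
orientation: [-3.141, -0.074, -0.0]
force: [-0.2, -0.3, 0.6]
opening: 0.0356
```

Request:
step_arm:
  deltas:
    - {"offset":[0,0,-0.3],"roll":0}
    - {"offset":[0,0,-0.5],"roll":0}
    - {"offset":[0,0,-0.5],"roll":0}
    - {"offset":[0,0,-0.3],"roll":0}
    - {"offset":[0,0,0],"roll":0}
    - {"offset":[0,0,0],"roll":0}

```text
t: 13.95
tool_pos: [0.5672, -0.1263, 0.1725]
orientation: [-3.141, -0.073, 0.0]
force: [-0.1, 0.2, -1.8]
opening: 0.0353
```

Request:
step_arm:
  deltas:
    - {"offset":[-0.5,0,0],"roll":0}
    - {"offset":[-1.2,0,0],"roll":0}
    - {"offset":[-1.5,0,0],"roll":0}
    - {"offset":[-1.5,0,0],"roll":0}
    - {"offset":[-1.5,0,0],"roll":0}
    - {"offset":[-1.5,0,0],"roll":0}
    - {"offset":[-1.5,0,0],"roll":0}
    - {"offset":[-1.2,0,0],"roll":0}
    - {"offset":[-0.6,0,0],"roll":0}
    - {"offset":[0,0,0],"roll":0}

```text
t: 15.2
tool_pos: [0.4572, -0.1315, 0.1728]
orientation: [3.141, 0.073, 0.001]
force: [-0.1, 0.0, -1.7]
opening: 0.0355
```

Request:
step_arm:
  deltas:
    - {"offset":[0,0,-3],"roll":0}
    - {"offset":[0,0,-5],"roll":0}
    - {"offset":[0,0,-5],"roll":0}
    - {"offset":[0,0,-4.7],"roll":0}
    - {"offset":[-0.6,-2,0],"roll":0}
    - {"offset":[-0.9,-4.2,0],"roll":0}
    - {"offset":[-0.9,-4.2,0],"roll":0}
    - {"offset":[-0.9,-4.2,0],"roll":0}
    - {"offset":[-0.9,-4.2,0],"roll":0}
    - {"offset":[-0.9,-4.2,0],"roll":0}
    - {"offset":[-0.9,-4.2,0],"roll":0}
    - {"offset":[-0.8,-3.3,0],"roll":0}

```text
t: 16.7
tool_pos: [0.3739, 0.1719, 0.348]
orientation: [3.141, 0.075, -0.003]
force: [0.2, -0.2, -2.6]
opening: 0.0355
```

```bash
python3 - <<'E'
from h import *
import pickle
robot.read_state();C={n:cams.read_camera(n) for n in('wrist','side')}
s=robot.read_state();print(np.round(s['tool_pos'],4),yaw(s),s['t'],s['force'])
pickle.dump(C,open('w4.pkl','wb'));save(C['wrist'],'w4.png');rs=[]
for n in C:
    for k in cams.pinpoint(C[n],'blue_jar_rim')[:2]: print(n,np.round(k['xy'],1),round(k['score'],2),onz(C[n],k['xy'],.11).round(4))
E
```

```text
[0.3736 0.1729 0.3481] 0.051134162419718604 16.8 [-0.26898435 -0.86884448 -2.86287957]
wrist [310.5 130.3] 0.74 [0.4481 0.1784 0.11  ]
wrist [180.5  33.6] 0.47 [0.531  0.3067 0.11  ]
side [418.4 300.2] 0.79 [0.439  0.1863 0.11  ]
```

View pics/w4.png

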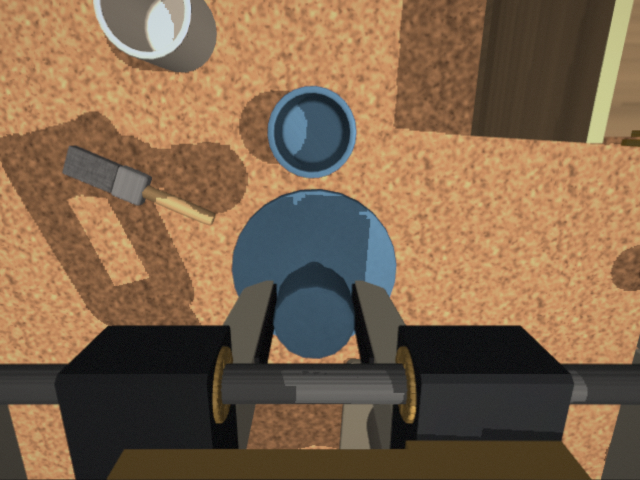

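Wrist view: jar mouth at (312,130), lid disc (314,~265) and knob (314,318), unobstructed. I'll fit the circles to locate the rim and the lid precisely.

```bash
cat > fit.py <<'E'
from h import *
from scipy.optimize import minimize
def grad(c):
    g=cv2.GaussianBlur(c['pixels'].astype(np.float32),(0,0),1.2)
    return np.sqrt(sum(cv2.Sobel(g[:,:,k],cv2.CV_32F,1,0)**2+cv2.Sobel(g[:,:,k],cv2.CV_32F,0,1)**2 for k in range(3)))
def fitc(c,circs,x0,th=np.linspace(0,2*np.pi,120),w=.012):
    # circs: list of (r,z); best (x,y) by edge strength along projected circles
    G=np.minimum(grad(c),150)
    def sc(p):
        pts=np.array([proj(c,[p[0]+r*np.cos(t),p[1]+r*np.sin(t),z]) for r,z in circs for t in th],np.float32)
        return -cv2.remap(G,pts[:,:1],pts[:,1:],cv2.INTER_LINEAR).mean()
    g=np.arange(-w,w+1e-9,.002)
    p=min(((x0[0]+a,x0[1]+b) for a in g for b in g),key=sc)
    r=minimize(sc,p,method='Nelder-Mead',options={'initial_simplex':[p,(p[0]+.002,p[1]),(p[0],p[1]+.002)]})
    return r.x.round(4),round(-r.fun,1)
E
python3 - <<'E'
from fit import *
import pickle
C=pickle.load(open('w4.pkl','rb'))
for n in C: print(n,'jar',fitc(C[n],[(.046,.11),(.039,.11)],(.446,.179)),fitc(C[n],[(.046,.11)],(.446,.179)),fitc(C[n],[(.039,.11)],(.446,.179)))
T=np.array([.3736,.1729,.348])
print('lid',fitc(C['wrist'],[(.048,T[2]-.0565+.018)],T,np.linspace(-1.2,1.3,80)),'knob',fitc(C['wrist'],[(.018,T[2]-.0565+.078)],T,np.linspace(2,4.3,60)))
E
```

```text
wrist jar (array([0.4452, 0.1769]), np.float64(150.0)) (array([0.4452, 0.1769]), np.float64(150.0)) (array([0.446, 0.177]), np.float64(150.0))
side jar (array([0.4465, 0.1793]), np.float64(141.4)) (array([0.4465, 0.1766]), np.float64(150.0)) (array([0.4511, 0.1754]), np.float64(136.9))
lid (array([0.3719, 0.1717]), np.float64(150.0)) knob (array([0.3731, 0.1716]), np.float64(150.0))
```

```bash
sed -i 's/,150)$/,1000)/' fit.py; grep -n minimum fit.py; python3 - <<'E'
from fit import *
import pickle
C=pickle.load(open('w4.pkl','rb'))
for n in C: print(n,'jar',fitc(C[n],[(.046,.11),(.039,.11)],(.446,.179)),fitc(C[n],[(.046,.11)],(.446,.179)),fitc(C[n],[(.039,.11)],(.446,.179)))
T=np.array([.3736,.1729,.348])
print('lid',fitc(C['wrist'],[(.048,T[2]-.0565+.018)],T,np.linspace(-1.2,1.3,80)),'knob',fitc(C['wrist'],[(.018,T[2]-.0565+.078)],T,np.linspace(2,4.3,60)))
E
```

```text
8:    G=np.minimum(grad(c),1000)
wrist jar (array([0.4454, 0.1771]), np.float64(264.3)) (array([0.4453, 0.1772]), np.float64(226.7)) (array([0.4454, 0.1771]), np.float64(302.4))
side jar (array([0.4461, 0.1766]), np.float64(234.2)) (array([0.4466, 0.1765]), np.float64(271.7)) (array([0.4412, 0.1728]), np.float64(205.8))
lid (array([0.3721, 0.1715]), np.float64(290.1)) knob (array([0.3699, 0.1664]), np.float64(247.3))
```

Request:
step_arm:
  deltas:
    - {"offset":[2,-0.05,0],"roll":0}
    - {"offset":[3.3,-0.06,0],"roll":0}
    - {"offset":[2,-0.05,0],"roll":0}
    - {"offset":[0,0,3],"roll":0}
    - {"offset":[0,0,3.8],"roll":0}
    - {"offset":[0,0,2],"roll":0}
    - {"offset":[0,0,0],"roll":0}
    - {"offset":[0,0,0],"roll":0}

```text
t: 17.9
tool_pos: [0.4488, 0.175, 0.2632]
orientation: [-3.14, -0.073, -0.003]
force: [-1.1, 0.2, -0.7]
opening: 0.0354
```

```bash
python3 - <<'E'
from fit import *
C={n:cams.read_camera(n) for n in('wrist','side','scene')}
s=robot.read_state();T=s['tool_pos'];print(np.round(T,4),yaw(s),s['t'],s['force'])
a=np.linspace(-1.1,1.2,80)
print('lid wrist',fitc(C['wrist'],[(.048,T[2]-.0565+.018)],T,a))
print('jar wrist',fitc(C['wrist'],[(.046,.11)],(.4455,.177),a),fitc(C['wrist'],[(.046,.11),(.039,.11)],(.4455,.177),np.linspace(-.7,.8,60)))
for n in('side','scene'):
    i=C[n]['pixels'];u,v=proj(C[n],[.4455,.177,.15]).astype(int)
    cv2.imwrite(f'pics/{n}5.png',i[v-70:v+70,u-90:u+90,::-1])
w=C['wrist']['pixels'][:,:,::-1]
a=np.hstack([cv2.resize(cv2.imread(f'pics/{n}5.png'),(360,280)) for n in('side','scene')])
cv2.imwrite('pics/v5.png',np.vstack([a,cv2.resize(w[100:400,100:540],(720,320))[:, :720]]))
E
```

```text
[0.4489 0.1752 0.2634] 0.04678101795033608 18.05 [ 0.27747008 -0.22368156 -2.29027301]
lid wrist (array([0.4464, 0.1743]), np.float64(190.1))
jar wrist (array([0.4447, 0.1772]), np.float64(235.7)) (array([0.4523, 0.1777]), np.float64(241.0))
```

View pics/v5.png

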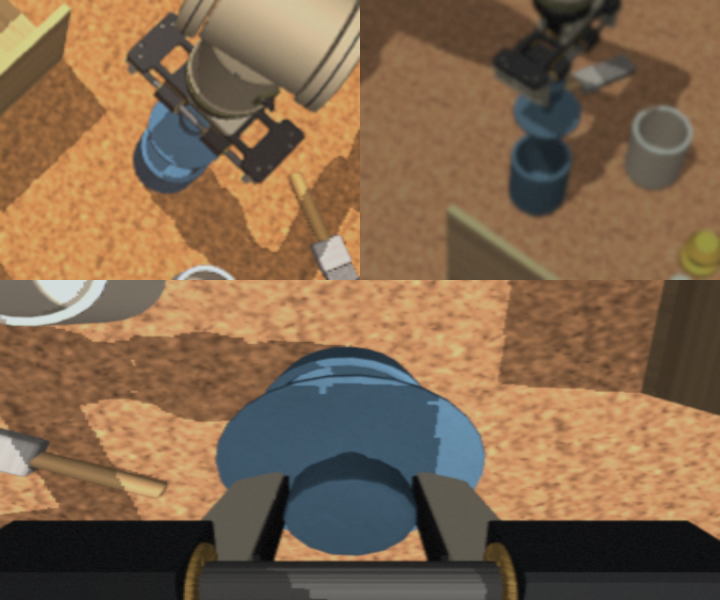

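Request:
step_arm:
  deltas:
    - {"offset":[-0.13,-0.27,0],"roll":0}
    - {"offset":[0,0,2.5],"roll":0}
    - {"offset":[0,0,3],"roll":0}
    - {"offset":[0,0,2],"roll":0}
    - {"offset":[0,0,1],"roll":0}
    - {"offset":[0,0,0],"roll":0}
    - {"offset":[0,0,0],"roll":0}

```text
t: 18.92
tool_pos: [0.4473, 0.1779, 0.1778]
orientation: [-3.14, -0.074, -0.003]
force: [0.9, 0.2, -2.0]
opening: 0.0354
```

```bash
python3 - <<'E'
from fit import *
C={n:cams.read_camera(n) for n in('wrist','scene','side')}
s=robot.read_state();T=s['tool_pos'];print(np.round(T,4),yaw(s),s['t'],s['force'])
a=np.linspace(-1.1,1.2,80)
print('lid wrist',fitc(C['wrist'],[(.048,T[2]-.0565+.018)],T,a))
i=[]
for n in C:
    u,v=proj(C[n],[.4475,.1778,.12]).astype(int);h=40 if n!='wrist' else 130
    v=min(v,480-h);i.append(cv2.resize(C[n]['pixels'][v-h:v+h,u-h:u+h,::-1],(266,266),interpolation=cv2.INTER_CUBIC))
cv2.imwrite('pics/v6.png',np.hstack(i))
E
```

```text
[0.4473 0.1779 0.1777] 0.04680577937761147 19.075 [-0.06872995  0.70196568 -3.01039278]
lid wrist (array([0.445 , 0.1775]), np.float64(179.4))
```

View pics/v6.png

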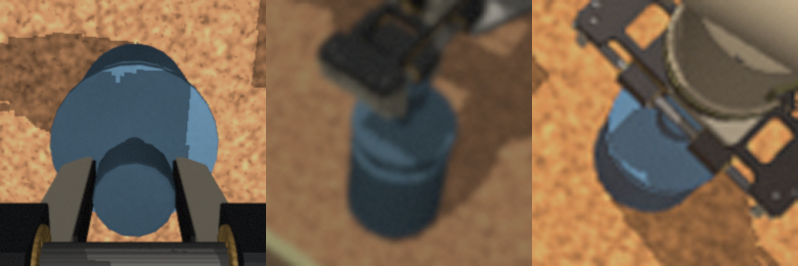

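The lid is concentric with the jar in all three views. Lowering it slowly.

Request:
step_arm:
  deltas:
    - {"offset":[0,0,0.5],"roll":0}
    - {"offset":[0,0,0.4],"roll":0}
    - {"offset":[0,0,0.3],"roll":0}
    - {"offset":[0,0,0.3],"roll":0}
    - {"offset":[0,0,0],"roll":0}

```text
t: 19.7
tool_pos: [0.4464, 0.1776, 0.1613]
orientation: [3.141, 0.074, -0.001]
force: [0.2, 0.3, -2.0]
opening: 0.036
```

Request:
step_arm:
  deltas:
    - {"offset":[0,0,0.2],"roll":0}
    - {"offset":[0,0,0.15],"roll":0}
    - {"offset":[0,0,0],"roll":0}
    - {"offset":[0,0,0],"roll":0}

```text
t: 20.2
tool_pos: [0.4467, 0.1777, 0.1582]
orientation: [-3.141, -0.073, -0.0]
force: [0.4, -0.1, -1.8]
opening: 0.0355
```

Request:
step_arm:
  deltas:
    - {"offset":[0,0,0.1],"roll":0}
    - {"offset":[0,0,0.05],"roll":0}
    - {"offset":[0,0,0],"roll":0}
    - {"offset":[0,0,0],"roll":0}

```text
t: 20.7
tool_pos: [0.4468, 0.1778, 0.1568]
orientation: [-3.141, -0.073, -0.001]
force: [0.2, -0.1, -0.6]
opening: 0.0355
```

Request:
step_arm:
  deltas:
    - {"offset":[0,0,0.07],"roll":0}
    - {"offset":[0,0,0],"roll":0}
    - {"offset":[0,0,0],"roll":0}

```text
t: 21.08
tool_pos: [0.447, 0.1778, 0.1567]
orientation: [-3.141, -0.074, -0.001]
force: [-2.2, -0.0, 5.0]
opening: 0.0354
```

Request:
step_arm:
  deltas:
    - {"offset":[0,0,-0.05],"roll":0}
    - {"offset":[0,0,0],"roll":0}
    - {"offset":[0,0,0],"roll":0}
    - {"offset":[0,0,0],"roll":0}
    - {"offset":[0,0,0],"roll":0}
    - {"offset":[0,0,0],"roll":0}
    - {"offset":[0,0,0],"roll":0}
  fingers: 8

```text
t: 21.95
tool_pos: [0.4467, 0.1777, 0.1565]
orientation: [3.141, 0.073, 0.0]
force: [0.2, 0.1, -0.2]
opening: 0.0798
```

Request:
step_arm:
  deltas:
    - {"offset":[0,0,-1],"roll":0}
    - {"offset":[0,0,-3],"roll":0}
    - {"offset":[0,0,-4],"roll":0}
    - {"offset":[0,0,-4],"roll":0}
    - {"offset":[0,0,-4],"roll":0}
    - {"offset":[0,0,-3],"roll":0}
    - {"offset":[-3,0,0],"roll":0}
    - {"offset":[-4,0,0],"roll":0}
    - {"offset":[0,0,0],"roll":0}

```text
t: 23.08
tool_pos: [0.3755, 0.1746, 0.348]
orientation: [-3.14, -0.075, -0.004]
force: [-0.3, 0.2, -0.9]
opening: 0.08
```

```bash
python3 - <<'E'
from fit import *
C={n:cams.read_camera(n) for n in('wrist','side','scene')}
s=robot.read_state();T=s['tool_pos'];print(np.round(T,4),yaw(s),s['t'],s['force'])
for n in C: print(n,'disc',fitc(C[n],[(.048,.118)],(.4455,.177)),'knob',fitc(C[n],[(.018,.178)],(.4455,.177)))
i=[]
for n in C:
    u,v=proj(C[n],[.4475,.1778,.12]).astype(int);h=45 if n!='wrist' else 110
    v=max(v,h);i.append(cv2.resize(C[n]['pixels'][v-h:v+h,u-h:u+h,::-1],(266,266),interpolation=cv2.INTER_CUBIC))
cv2.imwrite('pics/v7.png',np.hstack(i))
k=cams.pinpoint(C['side'],'fin');print([(np.round(z['xy'],1),z['score'],onz(C['side'],z['xy'],.252).round(4)) for z in k[:1]])
E
```

```text
[0.3772 0.1744 0.3469] 0.04681066407827711 23.225 [0.06335788 0.31859276 0.05714603]
wrist disc (array([0.4449, 0.1772]), np.float64(190.3)) knob (array([0.4446, 0.1762]), np.float64(75.6))
side disc (array([0.4458, 0.1766]), np.float64(276.1)) knob (array([0.4337, 0.1908]), np.float64(132.2))
scene disc (array([0.4447, 0.1795]), np.float64(125.4)) knob (array([0.4444, 0.1786]), np.float64(119.7))
[(array([263.3, 174.3]), 0.85, array([ 0.5446, -0.2947,  0.252 ]))]
```

View pics/v7.png

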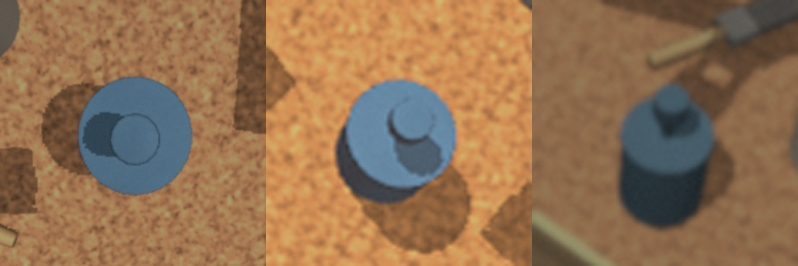

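The lid sits level and centred in all three views. The disc centre fits at (.445,.177), which matches the jar. Going back to the fin.

Request:
step_arm:
  deltas:
    - {"offset":[0.7,2.4,0],"roll":0}
    - {"offset":[1.4,4.6,0],"roll":0}
    - {"offset":[1.4,4.6,0],"roll":0}
    - {"offset":[1.4,4.6,0],"roll":0}
    - {"offset":[1.4,4.6,0],"roll":0}
    - {"offset":[1.4,4.6,0],"roll":0}
    - {"offset":[1.4,4.6,0],"roll":0}
    - {"offset":[1.4,4.6,0],"roll":0}
    - {"offset":[1.4,4.6,0],"roll":0}
    - {"offset":[1.4,4.6,0],"roll":0}
    - {"offset":[1.0,4,0],"roll":0}
    - {"offset":[0,0,0],"roll":0}

```text
t: 24.78
tool_pos: [0.5419, -0.2996, 0.3438]
orientation: [-3.139, -0.068, 0.005]
force: [-0.8, -0.3, 0.8]
opening: 0.0803
```

```bash
python3 - <<'E'
from h import *
s=robot.read_state();print(np.round(s['tool_pos'],4),yaw(s),s['t'],to(s,[.5429,-.2962,.241]))
E
```

```text
[ 0.5419 -0.2996  0.3438] 0.04333779541399716 24.775 [ 0.14 -0.32 10.28]
```

Request:
step_arm:
  deltas:
    - {"offset":[0.1,-0.3,2],"roll":0}
    - {"offset":[0,0,3],"roll":0}
    - {"offset":[0,0,2.5],"roll":0}
    - {"offset":[0,0,1.8],"roll":0}
    - {"offset":[0,0,0.8],"roll":0}
    - {"offset":[0,0,0],"roll":0}

```text
t: 25.52
tool_pos: [0.5428, -0.2932, 0.2453]
orientation: [-3.14, -0.074, 0.0]
force: [-0.4, -0.2, 0.3]
opening: 0.08
```

Request:
step_arm:
  deltas:
    - {"offset":[0,0,0],"roll":0}
    - {"offset":[0,0,0],"roll":0}
    - {"offset":[0,0,0],"roll":0}
    - {"offset":[0,0,0],"roll":0}
    - {"offset":[0,0,0],"roll":0}
    - {"offset":[0,0,0],"roll":0}
    - {"offset":[0,0,0],"roll":0}
    - {"offset":[0,0,0],"roll":0}
    - {"offset":[0,0,0],"roll":0}
  fingers: 0.5
  grip_force: 5

```text
t: 26.65
tool_pos: [0.5428, -0.2935, 0.2454]
orientation: [3.14, 0.073, 0.0]
force: [-0.1, -2.4, -0.4]
opening: 0.014
```

Request:
step_arm:
  deltas:
    - {"offset":[0,-0.7,0],"roll":0}
    - {"offset":[0,-1.5,0],"roll":0}
    - {"offset":[0,-1.8,0],"roll":0}
    - {"offset":[0,-1.8,0],"roll":0}
    - {"offset":[0,-1.8,0],"roll":0}
    - {"offset":[0,-1.8,0],"roll":0}
    - {"offset":[0,-1.8,0],"roll":0}
    - {"offset":[0,-1.8,0],"roll":0}
    - {"offset":[0,-1.3,0],"roll":0}
    - {"offset":[0,-0.7,0],"roll":0}
    - {"offset":[0,0,0],"roll":0}

```text
t: 28.02
tool_pos: [0.536, -0.141, 0.2454]
orientation: [-3.139, -0.077, -0.001]
force: [4.5, 1.8, -2.7]
opening: 0.0138
```

Request:
step_arm:
  deltas:
    - {"offset":[0,-0.3,0],"roll":0}
    - {"offset":[0,-0.3,0],"roll":0}
    - {"offset":[0,-0.3,0],"roll":0}
    - {"offset":[0,-0.3,0],"roll":0}
    - {"offset":[0,0,0],"roll":0}

```text
t: 28.65
tool_pos: [0.5355, -0.1298, 0.2454]
orientation: [-3.14, -0.075, -0.002]
force: [5.1, -0.4, -3.5]
opening: 0.0139
```

Request:
step_arm:
  deltas:
    - {"offset":[0,-0.2,0],"roll":0}
    - {"offset":[0,-0.2,0],"roll":0}
    - {"offset":[0,0,0],"roll":0}

```text
t: 29.02
tool_pos: [0.5353, -0.1268, 0.2454]
orientation: [3.14, 0.074, 0.002]
force: [5.7, -4.2, -4.1]
opening: 0.0141
```

Request:
step_arm:
  deltas:
    - {"offset":[0,-0.2,0],"roll":0}
    - {"offset":[0,-0.1,0],"roll":0}
    - {"offset":[0,0,0],"roll":0}

```text
t: 29.4
tool_pos: [0.5352, -0.125, 0.2455]
orientation: [3.138, 0.073, 0.002]
force: [5.5, -10.2, -5.5]
opening: 0.0176
```

The stop is reached: the force is rising and the jaw is being pushed open. Releasing and backing off.

Request:
step_arm:
  deltas:
    - {"offset":[0,0.1,0],"roll":0}
    - {"offset":[0,0,0],"roll":0}
    - {"offset":[0,0,0],"roll":0}
    - {"offset":[0,0,0],"roll":0}
    - {"offset":[0,0,0],"roll":0}
    - {"offset":[0,0,-2],"roll":0}
    - {"offset":[0,0,-4],"roll":0}
    - {"offset":[0,0,-4],"roll":0}
    - {"offset":[-3,0,0],"roll":0}
    - {"offset":[-4,0,0],"roll":0}
    - {"offset":[-3.5,0,0],"roll":0}
    - {"offset":[0,0,0],"roll":0}
  fingers: 6

```text
t: 30.9
tool_pos: [0.4291, -0.1307, 0.3478]
orientation: [3.139, 0.072, 0.005]
force: [0.0, -0.6, 0.2]
opening: 0.0598
```

```bash
python3 - <<'E'
from fit import *
C={n:cams.read_camera(n) for n in('wrist','side')}
s=robot.read_state();print(np.round(s['tool_pos'],4),s['t'],s['force'])
for n in C: print(n,[(np.round(z['xy'],1),round(z['score'],2),onz(C[n],z['xy'],.252).round(4)) for z in cams.pinpoint(C[n],'fin')[:1]])
print('disc',fitc(C['side'],[(.048,.118)],(.4455,.177)))
a=C['wrist']['pixels'][:300,:,::-1];b=C['side']['pixels'][120:420,180:460,::-1]
cv2.imwrite('pics/v8.png',cv2.resize(np.hstack([a,b]),(800,261)))
E
```

```text
[ 0.4305 -0.1306  0.3469] 31.0 [ 0.36501146 -0.20399309  0.6601845 ]
wrist [(array([314.5,  79.2]), 0.95, array([ 0.5371, -0.1269,  0.252 ]))]
side [(array([309.4, 223.9]), 0.93, array([ 0.5435, -0.1174,  0.252 ]))]
disc (array([0.4456, 0.1765]), np.float64(206.2))
```

View pics/v8.png

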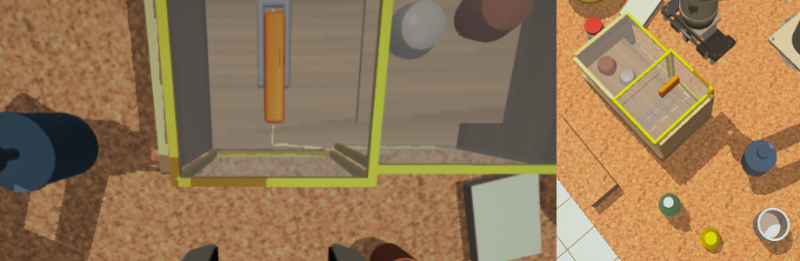

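The sash is shut against the +y wall: its left edge is at the wall top and the fin is centred over the empty fork. The lid is on the blue jar and the other ware is where it was.

```bash
python3 -c "
from h import *
print(robot.close_job(), robot.read_state()['t'])"
```

```text
the job is handed in; nothing more can be done
the job is handed in; nothing more can be done
```

The blue lid is on the blue jar, the sash is shut again, and I handed the job in at about 31 s of the 67 s allowed.

**What I did:** I gripped the fin and slid the sash open to about 0.17 m; it was already about 4 cm open at the start. I gripped the lid by its knob, raised it 16 mm, drew it out past the prongs and lowered it onto the jar, pressing it down with about 7 N. Then I pushed the sash back until it met its stop.

**Last checks:**
- **Lid:** it looked level and centred in all three cameras. The disc's centre came out at (0.446, 0.177) m, within about 1 mm of the jar's position before placing.
- **Sash:** the force rose to about 10 N at the stop. The wrist picture put the fin at y = −0.127 m, matching where the gripper stopped.
- **Other ware:** the white jar, bottle and yellow stand showed in the last picture, apparently unmoved. The cup and tub were only partly in view. I did not measure any of them again.

**Disagreements:**
- The side camera put the fin about 1 cm further along y than the wrist camera. I took the wrist view and the stop contact as right.
- The side camera's fit of the lid's knob was off by more than 1 cm, and I ignored it because its fit of the disc agreed.

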